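Press the grinding pod into the spice grinder and hold it twisted

ROBOT

A 6-joint arm with a two-finger parallel gripper is mounted at the origin on a cart in front of the work surface, level with it; the furniture and walls round the work are solid. World frame = base frame: x ahead of the robot, y to its left, z up, the work surface at z = 0. Lengths are in m, angles in rad, forces in N, time in s.
With the tool pointing down it reaches from about 0.35 to 0.775 m from the base axis. Payload 7.3 kg.
Tool frame: the origin (TCP) lies at the very end of the fingers, on their centre line; the grasp point (between the pads) lies 19 mm behind it; z points along the fingers, y is the line along which they close (so a half turn about z gives the same grasp; the last joint's range is limited). The gripper opens to 92 mm and grips with 3 to 60 N. Pads are 19 mm wide; open, the fingers measure 130 mm over their backs; the gripper's body (75 mm by 190 mm) begins 47 mm behind the grasp point.
Start: joints at [1.136, 0.342, 1.524, -0, 1.275, -0.146], TCP at [0.15, 0.503, 0.227] pointing down, gripper open.
Joint ranges: [-2.53, 2.53], [-0.77, 2.02], [0.04, 2.7], [-1, 4.14], [0.28, 2.66], [-3.11, 3.11]. Speed limits (rad/s): [2.57, 2.57, 3.14, 3.14, 3.14, 3.14].

INTERFACE

Orientations are given as [roll, pitch, yaw] about the fixed x, y, z axes, in that order (R = Rz(yaw) Ry(pitch) Rx(roll)).
In Python, from cell import robot, read_camera, get_calibration gives the robot as it stands. The module is installed in compiled form; this text tells all that it offers.
- The arm moves only by the tool send_rows, never from a script. Its argument "plan" is a list of rows, each a list of 2 entries, a list of its own where there are three numbers: the shift along the tool's x, y, z as a fraction of full scale, then the turn, a rotation vector about the tool's x, y, z as a fraction of full scale. A call has exactly 10 rows; each row shifts and turns the commanded pose from where the row before left it, along the tool's axes as they then stand; what a row does not reach is not made up. Full scale, the value 1, is 0.025 m for a shift and 90 degrees for a turn. A row lasts 1/8 s, in which the tool goes at most 62.5 mm and 10.7 degrees, less where a joint would pass 70% of its speed; a pose out of reach is approached as far as the arm can. A call with a number of a shift or a turn outside -1 to 1 is refused whole. A call with a gripper value outside its range is refused whole. "gripper" is the opening, from -1 (shut) to 1 (fully open), so that 0 is half open, set as the call begins (left out, the last holds). The fingers move at their own pace and stop on an object; "force" is the grip in N (left out, the last holds). Time passes only in rows, so rows that do not move let the fingers close, or fill a call up. It gives the time, the measured TCP pose, the force, the opening and the grip force at its end, in the units of the state.
- robot.observe(): the state, without advancing time (a new reading comes with each control period).
- read_camera(name): name is "scene" or "top" or "wrist"; returns (picture, depth): 384x512x3 uint8, blue, green, red; 384x512 float32, m along the optical axis (not along the pixel's ray), 0 where there is no reading.
- get_calibration(name): a dict with "intrinsics" (3x3 intrinsics, pixels), "rvec" (rotation vector, rad) and "tvec" (3), from world to camera coordinates, as OpenCV has them. Camera axes: x right, y down, z forward; pixel columns grow to the right and rows downward; lengths in m; the calibration is good to about 2 mm. The wrist camera is an equidistant fisheye: a pixel r from the principal point sees the ray r / f radians off the axis. A picture is of the moment at which its call begins: read the wrist's pose just before it. get_calibration takes no time and is no camera call; for the wrist camera it gives the pose at the moment of the call.
- robot.hand_in(): hands the job in; it is judged then, once.
The state is a dict: "time": time; "qpos": joint angles; "qvel": joint speeds; "joint_efforts": joint torques, N m; "tool_pos": TCP position; "tool_rot": TCP orientation; "contact_force": force on the tool from outside, world axes, zero at the start; "torque": the same for the moment, N m; "opening": finger opening in m; "grip_force": force on a finger pad.
Only numpy, scipy, OpenCV 4.12 (cv2) and the standard library are available. Lean on these libraries where they do the work, as an engineer would, in place of code of your own. Each camera call takes 0.05 s, during which the arm holds its last target. There are 200 camera calls.

TASK

Get the spice grinder going: swing the dust cover on its little arm well clear of the slot, then stand the steel grinding pod's oblong foot in the slot, press it down against the spring and twist it a quarter turn clockwise (seen from above), right round to the stop. The grinder only runs while the pod is held there against the return spring, so finish still gripping the pod, upright and fully turned; do not let go. Do not knock or shift the other things on the worktop.

Things in the scene. Friction and masses are not known exactly. Their poses are not given: they have to be found in the camera images.
- base: Spice grinder base, fixed to the worktop: white square housing 140 x 140 mm, 70 mm tall, with a steel top plate 8 mm thick. Origin at the centre of its underside, z up; its x axis runs along the length of the slot, its y axis across it. Housing yaw is within about 0.3 rad of the world axes.
- slot (a point): Centre of the oblong slot in the top plate, level with the plate's top (70 mm above the worktop); axes as the base. Slot 54 mm long (x), 34 mm wide (y), through the 8 mm plate; below it a sprung round cup, floor 20 mm below the plate's top at rest, with two 7 mm high walls 34 mm apart that take the pod's foot and turn with it.
- cup_slide (a joint): How far the sprung cup under the slot is pushed down, m: 0 at rest, at most 0.012 (the pod's collar meets the plate at 0.009). The spring pushes back with about 3 N at 0, 9 N at 0.009. The pod's foot is clear under the plate, so that it can turn, from 0.004 on (0.006 or more is comfortable).
- cup_turn (a joint): Turn of the sprung cup, rad: 0 at rest, walls along the slot; grows clockwise seen from above; stop at 1.60. A return spring resists with about 0.05 N m at 0 and 0.28 N m at a quarter turn and drives it back when the pod is let go. The foot has up to about 0.08 rad of play in the cup: the pod turns about that much more than the cup.
- cover (a joint): Angle of the dust cover's arm, rad: 0 with the cover centred over the slot, growing anticlockwise seen from above as it swings aside, stop at 1.75. From about 1.0 it leaves room for the pod. It is stiff (about 0.06 N m) and stays where it is left.
- cover_knob (a point): A point on the axis of the cover's upright round black knob (18 mm across, 32 mm tall, on top of the round white cover, 68 mm across), 107 mm above the worktop, 22 mm above the cover's top and 10 mm below the knob's top. Starts over or nearly over the slot.
- cover_hinge (a point): A point on the upright hinge axis of the cover's arm, at the same height as cover_knob and 78 mm from it, over the far right corner of the base (as the robot sees it).
- pod: Grinding pod, loose, 0.17-0.35 kg, 111 mm tall, upright left of the grinder. Origin: centre of its underside. Upward: oblong steel foot 50 (x) x 30 (y) mm, 16 high; neck 28 across to 29 mm; steel beaker with collar 58 across at 29-33 mm, then 53, to 80 mm; black bar grip 50 (x) x 18 (y) mm, to 111 mm. Half-turn symmetric. Fully pushed in, its origin is 29 mm below the plate top.
- pod_grip (a point): Point in the middle of the pod's bar grip, 101 mm above its underside; axes as the pod.
- salt: Bystander, to be left alone: a white ceramic salt shaker, 48 mm wide, 60 mm tall. Origin at the centre of its underside.
- spice: Bystander, to be left alone: a spice jar with a dark cap, 41 mm wide, 105 mm tall. Origin at the centre of its underside.
- mug: Bystander, to be left alone: a plain white mug with a handle, 80 mm wide, 98 mm tall. Origin at the centre of its underside.
- timer: Bystander, to be left alone: a round egg timer, 60 mm wide, 42 mm tall. Origin at the centre of its underside.
- mill: Bystander, to be left alone: a turned wooden pepper mill, 58 mm wide, 170 mm tall. Origin at the centre of its underside.

How it is judged:
By the outcome, as a careful person would: the job done as asked, in the order asked, and still so for the second after the job is handed in, while the arm keeps its last pose, push and grip.
It also fails if it takes over 61 s, if anything falls off the work surface, if the arm or the gripper's body presses on something with over 40 N, if the wrist force passes 120 N, or if a joint passes its speed limit or range.

## Working session

There is one attempt and no reset: what is moved stays moved. The work goes in short steps, Python scripts to look and compute and a tool call to move; the robot and the scene stay as the last step left them, time stands still between calls to the robot, and variables do not carry over. Pictures are saved under pics/ and viewed, at most 10 in all, crops included, and the job is handed in when it is done.

Besides the shell and the picture viewer there is one more tool, called after "Call:" in YAML: its name, and indented under it one key for each argument. send_rows: Moves the arm, as the interface text tells. Shift numbers are shares of 0.025 m and turn numbers shares of 90 degrees, none past 1 either way. Its arguments: {"type":"object","properties":{"plan":{"type":"array"},"gripper":{"type":"number"},"force":{"type":"number"}},"required":["plan"]}

```bash
ls; mkdir -p pics; python3 - <<'E'
from cell import robot, read_camera, get_calibration
import cv2, numpy as np
for n in ("scene","top"):
    p,d=read_camera(n); cv2.imwrite(f"pics/{n}0.png",p); np.save(f"pics/{n}0.npy",d)
    c=get_calibration(n); R=cv2.Rodrigues(np.array(c["rvec"]))[0]; print(n,c["intrinsics"],-R.T@np.array(c["tvec"]).ravel(), R[2])
s=robot.observe(); print(s["tool_pos"],s["tool_rot"],s["time"],s["opening"])
E
```

```text
pics
scene [[384.22810882   0.         249.42269689]
 [  0.         384.22810882 191.34894887]
 [  0.           0.           1.        ]] [-0.2389647  -1.16634835  1.21809848] [ 0.46677195  0.64236515 -0.60785768]
top [[478.74760736   0.         253.54219128]
 [  0.         478.74760736 194.98301744]
 [  0.           0.           1.        ]] [-0.41735994 -0.47757588  1.52296421] [ 0.55747546  0.26100335 -0.78809794]
[0.14933304 0.50293628 0.22612106] [-3.14024322e+00 -1.85118489e-04  2.85281530e+00] 0.1 0.09214796936335358
```

View pics/top0.png

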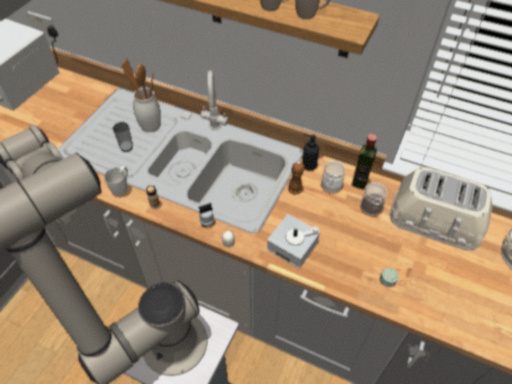

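View pics/scene0.png

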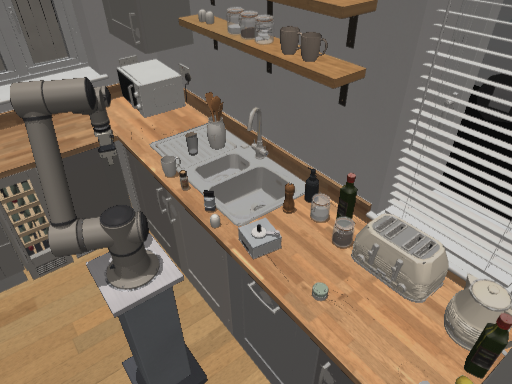

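Top view: grinder at (293,240) with knob at (295,235) and its arm pointing right to (315,232). Pod at (206,215), salt (228,238), spice (153,196), mill (296,178), timer (389,276). Now rough positions and zoomed crops.

```bash
cat > h.py <<'E'
from cell import robot, read_camera, get_calibration
import cv2, numpy as np
def cal(n):
    c=get_calibration(n); R=cv2.Rodrigues(np.array(c["rvec"]))[0]; t=np.array(c["tvec"]).ravel()
    return np.array(c["intrinsics"]),R,t
def ray(n,px,c=None):
    K,R,t=c or cal(n); px=np.atleast_2d(np.array(px,float))
    a=(px-K[:2,2])/[K[0,0],K[1,1]]
    if n=="wrist":
        r=np.linalg.norm(a,axis=1,keepdims=True); v=np.hstack([a/np.maximum(r,1e-9)*np.sin(r),np.cos(r)])
    else: v=np.hstack([a,np.ones((len(a),1))])
    return -R.T@t, v@R
def plane(n,px,z,c=None):
    o,d=ray(n,px,c); return o+d*((z-o[2])/d[:,2])[:,None]
def cloud(n,dep,c=None):
    h,w=dep.shape; px=np.stack(np.meshgrid(np.arange(w),np.arange(h)),-1).reshape(-1,2)
    K,R,t=c or cal(n); o,d=ray(n,px,(K,R,t)); s=dep.reshape(-1)/(d@R[2])
    return (o+d*s[:,None]).reshape(h,w,3)
E
python3 - <<'E'
from h import *
P=cloud("top",np.load("pics/top0.npy")); im=cv2.imread("pics/top0.png")
for nm,u,v in [("knob",295,233),("arm",313,232),("podtop",206,207),("salt",228,236),("spice",152,188),("mill",296,166),("timer",389,273),("mug",117,172),("base L",269,240),("top",293,217),("right",320,234),("bot",297,254)]:
    print(nm,P[v,u].round(3))
a=cv2.resize(im[195:275,190:330],None,fx=5.5,fy=5.5,interpolation=cv2.INTER_CUBIC)
cv2.imwrite("pics/crop1.png",a)
E
```

```text
knob [ 0.493 -0.214  0.106]
arm [ 0.54  -0.266  0.082]
podtop [0.459 0.126 0.107]
salt [0.409 0.012 0.055]
spice [0.452 0.356 0.103]
mill [ 0.745 -0.111  0.156]
timer [ 0.519 -0.561  0.043]
mug [0.479 0.543 0.076]
base L [ 0.451 -0.133  0.066]
top [ 0.577 -0.174  0.073]
right [ 0.598 -0.281 -0.001]
bot [ 0.438 -0.246  0.069]
```

View pics/crop1.png

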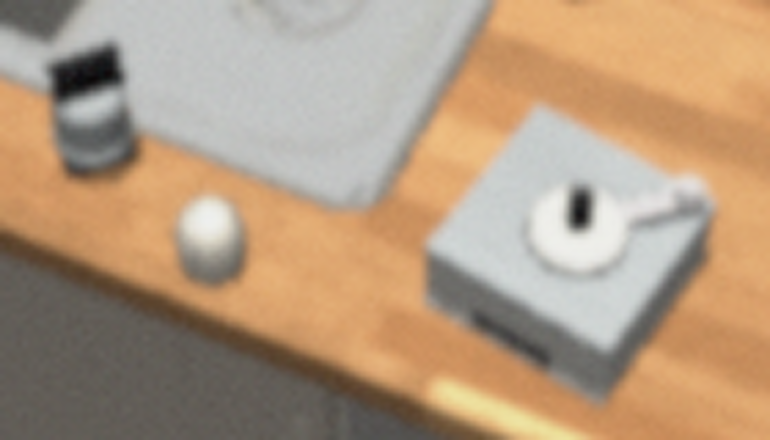

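Crop: plate corners about (430,243), (540,103), (712,200), (605,352). Knob at (582,190), and the hinge arm leads to the right corner. The pod's bar grip is at (87,72). Moving towards the pod and grinder for a closer look.

Call:
send_rows:
  plan:
    - [[-1,-0.72,-0.2],[0,0,0]]
    - [[-1,-0.72,-0.2],[0,0,0]]
    - [[-1,-0.72,-0.2],[0,0,0]]
    - [[-1,-0.72,-0.2],[0,0,0]]
    - [[-1,-0.72,-0.2],[0,0,0]]
    - [[-1,-0.72,-0.2],[0,0,0]]
    - [[-1,-0.72,-0.2],[0,0,0]]
    - [[-1,-0.72,-0.2],[0,0,0]]
    - [[-1,-0.72,-0.2],[0,0,0]]
    - [[-1,-0.72,-0.2],[0,0,0]]
  gripper: 1

```text
time: 1.35
tool_pos: [0.3382, 0.2586, 0.2766]
tool_rot: [-3.141, -0.0, 2.853]
contact_force: [0.1, 0.2, 0.2]
opening: 0.0922
grip_force: 0.0
```

Call:
send_rows:
  plan:
    - [[-0.8,-1,0],[0,0,0]]
    - [[-0.8,-1,0],[0,0,0]]
    - [[-0.8,-1,0],[0,0,0]]
    - [[-0.8,-1,0],[0,0,0]]
    - [[-0.8,-1,0],[0,0,0]]
    - [[-0.5,-1,0],[0,0,0]]
    - [[0,-1,0],[0,0,0]]
    - [[0,-1,0],[0,0,0]]
    - [[0,0,0],[0,0,0]]
    - [[0,0,0],[0,0,0]]

```text
time: 2.6
tool_pos: [0.3889, 0.0362, 0.2767]
tool_rot: [3.141, -0.0, 2.852]
contact_force: [-1.3, -0.6, -0.6]
opening: 0.0917
grip_force: 0.0
```

```bash
python3 - <<'E'
from h import *
s=robot.observe(); print(s["tool_pos"],s["tool_rot"],s["time"],s["qpos"])
c=cal("wrist"); p,d=read_camera("wrist"); cv2.imwrite("pics/w1.png",p); np.savez("pics/w1.npz",d=d,K=c[0],R=c[1],t=c[2])
print(c[0],-c[1].T@c[2],c[1])
for z in(.07,):print(plane("top",[(190+430/5.5,195+243/5.5),(190+540/5.5,195+103/5.5),(190+712/5.5,195+200/5.5),(190+605/5.5,195+352/5.5)],z).round(3))
E
```

```text
[0.38887193 0.03617632 0.27665423] [ 3.14112313e+00 -1.16371267e-04  2.85244178e+00] 2.6 [-1.04529866e-01  4.88171274e-02  1.75740523e+00  4.96606590e-04
  1.33539852e+00 -1.38629112e+00]
[[297.31863964   0.         254.16705771]
 [  0.         297.31863964 188.62928007]
 [  0.           0.           1.        ]] [0.31457186 0.058136   0.43477588] [[ 2.83926281e-01  9.58846108e-01  8.56957701e-05]
 [ 9.18488672e-01 -2.72001595e-01  2.87043014e-01]
 [ 2.75253386e-01 -8.14203448e-02 -9.57917690e-01]]
[[ 0.451 -0.13   0.07 ]
 [ 0.585 -0.151  0.07 ]
 [ 0.561 -0.285  0.07 ]
 [ 0.423 -0.264  0.07 ]]
```

View pics/w1.png

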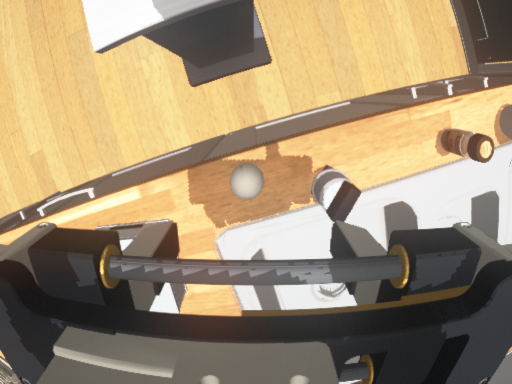

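Wrist view: camera sits on the tool's +x side; salt at (247,182), pod at (338,193) with black bar top around (343,200), spice (470,145). Grinder partly hidden by the left finger at (150,240). Now the knob by colour mask in both fixed cameras.

```bash
python3 - <<'E'
from h import *
for n,(x0,x1,y0,y1) in (("top",(283,307,222,250)),("scene",(250,275,218,245))):
    im=cv2.imread(f"pics/{n}0.png").astype(int).max(2)[y0:y1,x0:x1]
    k,l,st,ce=cv2.connectedComponentsWithStats((im<90).astype(np.uint8))
    for i in range(1,k): print(n,st[i],ce[i]+[x0,y0],plane(n,ce[i]+[x0,y0],0.101).round(4))
w=np.load("pics/w1.npz"); P=cloud("wrist",w["d"],(w["K"],w["R"],w["t"])); im=cv2.imread("pics/w1.png").max(2)
m=((im<70)&(P[...,2]>.1)&(P[...,2]<.125)&(abs(P[...,0]-.46)<.06)&(abs(P[...,1]-.125)<.06))
q=P[m];print(m.sum(),q.mean(0) if m.sum() else 0)
if m.sum():
    v,u=np.nonzero(m); g=plane("wrist",np.c_[u,v],.111,(w["K"],w["R"],w["t"]))[:,:2].astype(np.float32)
    print(cv2.minAreaRect(g*1000), q[:,2].min(),q[:,2].max())
E
```

```text
top [11  8  3  6 17] [295.05882353 232.64705882] [[ 0.4979 -0.2122  0.101 ]]
scene [ 7  7  4  7 26] [258.5        227.76923077] [[ 0.4966 -0.2137  0.101 ]]
scene [16 16  1  1  1] [266. 234.] [[ 0.4979 -0.263   0.101 ]]
scene [18 16  1  1  1] [268. 234.] [[ 0.5045 -0.2681  0.101 ]]
scene [23 22  2  1  2] [273.5 240. ] [[ 0.5    -0.3094  0.101 ]]
scene [13 25  3  2  3] [264.         243.66666667] [[ 0.4562 -0.3019  0.101 ]]
scene [18 24  2  1  2] [268.5 242. ] [[ 0.4766 -0.3058  0.101 ]]
0 0
```

Call:
send_rows:
  plan:
    - [[-0.776,-0.924,0],[0,0,0]]
    - [[-0.776,-0.924,0],[0,0,0]]
    - [[-0.776,-0.924,0],[0,0,0]]
    - [[-0.776,-0.924,0],[0,0,0]]
    - [[-0.776,-0.924,0],[0,0,0]]
    - [[-0.776,-0.924,0],[0,0,0]]
    - [[-0.776,-0.924,0],[0,0,0]]
    - [[-0.776,-0.924,0],[0,0,0]]
    - [[-0.776,-0.924,0],[0,0,0]]
    - [[0,0,1],[0,0,0.087]]

```text
time: 3.9
tool_pos: [0.4989, -0.2147, 0.2522]
tool_rot: [-3.141, 0.004, 2.713]
contact_force: [-0.3, -0.1, -0.2]
opening: 0.0918
grip_force: 0.0
```

Call:
send_rows:
  plan:
    - [[0,0,1],[0,0,0.087]]
    - [[0,0,1],[0,0,0.087]]
    - [[0,0,1],[0,0,0.087]]
    - [[0,0,0.6],[0,0,0]]
    - [[0,0,0],[0,0,0]]
    - [[0,0,0],[0,0,0]]
    - [[0,0,0],[0,0,0]]
    - [[0,0,0],[0,0,0]]
    - [[0,0,0],[0,0,0]]
    - [[0,0,0],[0,0,0]]

```text
time: 5.15
tool_pos: [0.4969, -0.2133, 0.1618]
tool_rot: [3.141, 0.0, 2.306]
contact_force: [-0.2, -0.1, -0.0]
opening: 0.0916
grip_force: 0.0
```

```bash
python3 - <<'E'
from h import *
s=robot.observe(); print(s["tool_pos"],s["tool_rot"],s["time"],s["qpos"])
c=cal("wrist"); p,d=read_camera("wrist"); cv2.imwrite("pics/w2.png",p); np.savez("pics/w2.npz",d=d,K=c[0],R=c[1],t=c[2])
E
```

```text
[ 0.49693411 -0.21326621  0.16180191] [3.14144545e+00 1.03498392e-04 2.30620709e+00] 5.15 [-5.47214453e-01  4.30408233e-01  1.57820133e+00  1.23363464e-04
  1.13284202e+00 -1.28267754e+00]
```

View pics/w2.png

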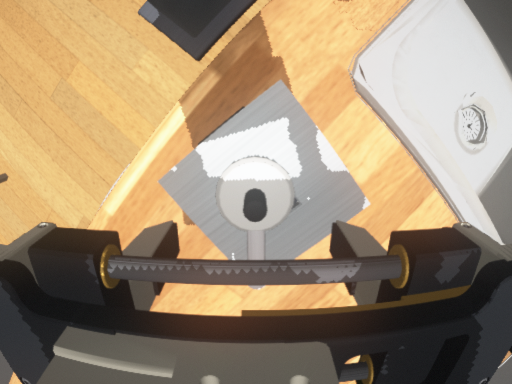

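Knob at about (255,208) with cover disc at (255,192); arm runs straight down the image, so tool x is radial. Plate corners (281,82), (367,203), (160,181).

```bash
python3 - <<'E'
from h import *
w=np.load("pics/w2.npz"); c=(w["K"],w["R"],w["t"]); im=cv2.imread("pics/w2.png")
m=(im.max(2)<60)[170:230,235:280].astype(np.uint8); k,l,st,ce=cv2.connectedComponentsWithStats(m)
i=1+np.argmax(st[1:,4]); s=st[i]; print(s+[235,170,0,0,0],ce[i]+[235,170])
print("knob",plane("wrist",ce[i]+[235,170],.101,c), "hinge-dir px",plane("wrist",[(256,257),(256,230)],.082,c))
C=plane("wrist",[(281,82),(367,203),(160,181)],.07,c); print(C.round(4))
print("centre",(C[1]+C[2])/2)
for a,b in((0,1),(0,2)): print(np.degrees(np.arctan2(*(C[b]-C[a])[[1,0]])),np.linalg.norm(C[b]-C[a]))
E
```

```text
Traceback (most recent call last):
ValueError: attempt to get argmax of an empty sequence
```

```bash
python3 - <<'E'
from h import *
w=np.load("pics/w2.npz"); c=(w["K"],w["R"],w["t"]); im=cv2.imread("pics/w2.png")
sub=im.max(2)[170:230,235:280]; print(im.shape,sub.min(),im[208,255])
m=(sub<sub.min()+25).astype(np.uint8); k,l,st,ce=cv2.connectedComponentsWithStats(m)
i=1+np.argmax(st[1:,4]); s=st[i]; print(s+[235,170,0,0,0],ce[i]+[235,170])
print("knob",plane("wrist",ce[i]+[235,170],.101,c), "hinge-dir px",plane("wrist",[(256,257),(256,230)],.082,c))
C=plane("wrist",[(281,82),(367,203),(160,181)],.07,c); print(C.round(4))
print("centre",(C[1]+C[2])/2)
for a,b in((0,1),(0,2)): print(np.degrees(np.arctan2(*(C[b]-C[a])[[1,0]])),np.linalg.norm(C[b]-C[a]))
E
```

```text
(384, 512, 3) 64 [73 72 74]
[244 190  22  32 581] [254.58519793 205.32358003]
knob [[ 0.49848037 -0.21435931  0.101     ]] hinge-dir px [[ 0.53801228 -0.2559387   0.082     ]
 [ 0.51956555 -0.23570016  0.082     ]]
[[ 0.4499 -0.1283  0.07  ]
 [ 0.5831 -0.1507  0.07  ]
 [ 0.4276 -0.2631  0.07  ]]
centre [ 0.50537733 -0.20689319  0.07      ]
-9.561292811107242 0.13506087107596615
-99.39078792971699 0.13659160712862814
```

Call:
send_rows:
  plan:
    - [[-0.07,0,0.4],[0,0,0]]
    - [[0,0,0.4],[0,0,0]]
    - [[0,0,0.4],[0,0,0]]
    - [[0,0,0.4],[0,0,0]]
    - [[0,0,0.4],[0,0,0]]
    - [[0,0,0.4],[0,0,0]]
    - [[0,0,0.2],[0,0,0]]
    - [[0,0,0.2],[0,0,0]]
    - [[0,0,0],[0,0,0]]
    - [[0,0,0],[0,0,0]]

```text
time: 6.45
tool_pos: [0.4983, -0.2146, 0.092]
tool_rot: [3.141, 0.001, 2.306]
contact_force: [-0.2, -0.5, 0.0]
opening: 0.092
grip_force: 0.0
```

Call:
send_rows:
  plan:
    - [[0,0,0],[0,0,0]]
    - [[0,0,0],[0,0,0]]
    - [[0,0,0],[0,0,0]]
    - [[0,0,0],[0,0,0]]
    - [[0,0,0],[0,0,0]]
    - [[0,0,0],[0,0,0]]
    - [[0,0,0],[0,0,0]]
    - [[0,0,0],[0,0,0]]
    - [[-0.003,-0.12,0],[0,0,-0.025]]
    - [[-0.01,-0.245,0],[0,0,-0.05]]
  gripper: -1
  force: 15

```text
time: 7.7
tool_pos: [0.492, -0.221, 0.0917]
tool_rot: [3.141, 0.0, 2.426]
contact_force: [1.7, -0.5, -1.1]
opening: 0.0172
grip_force: 15.0
```

Gripped. Swinging on.

Call:
send_rows:
  plan:
    - [[-0.01,-0.245,0],[0,0,-0.05]]
    - [[-0.01,-0.245,0],[0,0,-0.05]]
    - [[-0.01,-0.245,0],[0,0,-0.05]]
    - [[-0.01,-0.245,0],[0,0,-0.05]]
    - [[-0.01,-0.245,0],[0,0,-0.05]]
    - [[-0.01,-0.245,0],[0,0,-0.05]]
    - [[-0.01,-0.245,0],[0,0,-0.05]]
    - [[-0.01,-0.245,0],[0,0,-0.05]]
    - [[-0.01,-0.245,0],[0,0,-0.05]]
    - [[-0.01,-0.245,0],[0,0,-0.05]]

```text
time: 8.95
tool_pos: [0.4746, -0.2776, 0.0917]
tool_rot: [-3.141, 0.004, -3.071]
contact_force: [9.2, 2.7, -3.4]
opening: 0.0173
grip_force: 15.0
```

Call:
send_rows:
  plan:
    - [[-0.01,-0.245,0],[0,0,-0.05]]
    - [[-0.01,-0.245,0],[0,0,-0.05]]
    - [[-0.01,-0.245,0],[0,0,-0.05]]
    - [[-0.01,-0.245,0],[0,0,-0.05]]
    - [[-0.01,-0.245,0],[0,0,-0.05]]
    - [[-0.01,-0.245,0],[0,0,-0.05]]
    - [[-0.01,-0.245,0],[0,0,-0.05]]
    - [[0,0,0],[0,0,0]]
    - [[0,0,0],[0,0,0]]
    - [[0,0,0],[0,0,0]]

```text
time: 10.2
tool_pos: [0.4895, -0.3159, 0.0917]
tool_rot: [-3.141, 0.005, -2.524]
contact_force: [10.5, 7.0, -1.8]
opening: 0.0173
grip_force: 15.0
```

Cover is at about 1.59 rad. Releasing and heading for the pod.

Call:
send_rows:
  plan:
    - [[0,0,0],[0,0,0]]
    - [[0,0,0],[0,0,0]]
    - [[0,0,0],[0,0,0]]
    - [[0,0,0.6],[0,0,0]]
    - [[0,0,-1],[0,0,0]]
    - [[0,0,-1],[0,0,0]]
    - [[0,0,-1],[0,0,0]]
    - [[0,0,-1],[0,0,0.1]]
    - [[0,0,-1],[0,0,0.1]]
    - [[0,0,-1],[0,0,0.1]]
  gripper: 1

```text
time: 11.45
tool_pos: [0.4868, -0.3177, 0.2267]
tool_rot: [3.141, -0.0, -3.001]
contact_force: [0.1, 0.2, -0.8]
opening: 0.0915
grip_force: 0.0
```

(Row 4 had a sign slip downwards; the open fingers were outside the cover's rim and above the plate. I'll check in the next picture.)

Call:
send_rows:
  plan:
    - [[0,0,0],[0,0,0.1]]
    - [[0,0,0],[0,0,0.1]]
    - [[0.24,1,0],[0,0,0]]
    - [[0.24,1,0],[0,0,0]]
    - [[0.24,1,0],[0,0,0]]
    - [[0.24,1,0],[0,0,0]]
    - [[0.24,1,0],[0,0,0]]
    - [[0.24,1,0],[0,0,0]]
    - [[0.24,1,0],[0,0,0]]
    - [[0.24,1,0],[0,0,0]]

```text
time: 12.7
tool_pos: [0.4728, -0.1117, 0.2261]
tool_rot: [3.141, -0.001, 2.973]
contact_force: [-0.1, 1.1, 0.2]
opening: 0.0919
grip_force: 0.0
```

Call:
send_rows:
  plan:
    - [[0.24,1,0],[0,0,0]]
    - [[0.24,1,0],[0,0,0]]
    - [[0.24,1,0],[0,0,0]]
    - [[0.24,1,0],[0,0,0]]
    - [[0.24,1,0],[0,0,0]]
    - [[0.24,1,0],[0,0,0]]
    - [[0.24,1,0],[0,0,0]]
    - [[0.24,1,0],[0,0,0]]
    - [[0.24,1,0],[0,0,0]]
    - [[0,0,0],[0,0,0]]

```text
time: 13.95
tool_pos: [0.4571, 0.1194, 0.2261]
tool_rot: [-3.142, -0.001, 2.976]
contact_force: [-0.0, -0.7, 0.4]
opening: 0.0917
grip_force: 0.0
```

```bash
python3 - <<'E'
from h import *
s=robot.observe(); print(s["tool_pos"],s["tool_rot"],s["time"])
c=cal("wrist"); p,d=read_camera("wrist"); cv2.imwrite("pics/w3.png",p); np.savez("pics/w3.npz",d=d,K=c[0],R=c[1],t=c[2])
t,_=read_camera("top"); cv2.imwrite("pics/top1.png",t)
a=cv2.resize(t[195:275,250:330],(400,400),interpolation=cv2.INTER_CUBIC)
cv2.imwrite("pics/v3.png",np.hstack([cv2.resize(p[60:330,100:420],(390,400*270//320)),np.zeros((337,10,3),np.uint8),a[:337]]))
E
```

```text
[0.45714856 0.11937319 0.22614907] [-3.14154685e+00 -5.73117778e-04  2.97593648e+00] 13.95
```

View pics/v3.png

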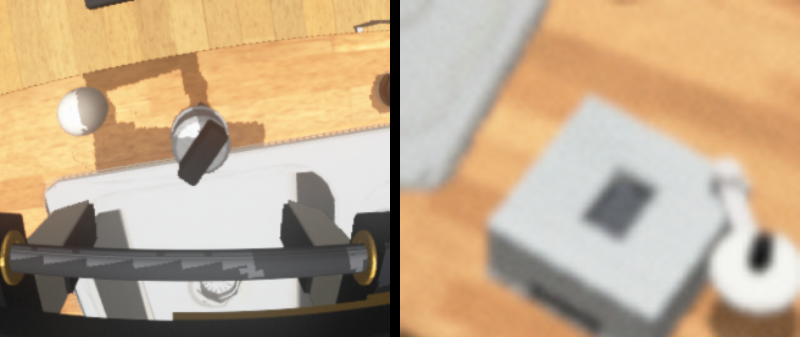

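The cover hangs clear to the right of the slot, now visible in the top view at crop (620,204). In the wrist view the pod's bar is at crop (203,153), slanted.

```bash
python3 - <<'E'
from h import *
w=np.load("pics/w3.npz"); c=(w["K"],w["R"],w["t"]); im=cv2.imread("pics/w3.png")
x0,y0=238,150; sub=im.max(2)[y0:225,x0:300]; m=(sub<sub.min()+30).astype(np.uint8)
k,l,st,ce=cv2.connectedComponentsWithStats(m); i=1+np.argmax(st[1:,4]); print(st[i],ce[i]+[x0,y0],sub.min())
v,u=np.nonzero(l==i); P=cloud("wrist",w["d"],c)
z=P[v+y0,u+x0,2]; print(np.percentile(z,[5,25,50,75,95]))
g=plane("wrist",np.c_[u+x0,v+y0],.111,c)[:,:2]; 
for sel in (z>0, z>.106):
    if sel.sum()>20: print(cv2.minAreaRect((g[sel]*1000).astype(np.float32)),sel.sum())
cv2.imwrite("pics/m.png",cv2.resize(np.hstack([sub,(l==i).astype(np.uint8)*255]),None,fx=6,fy=6,interpolation=0))
t=cv2.imread("pics/top1.png")[225:248,283:306].max(2); ts=(t<110).astype(np.uint8); k,l,st,ce=cv2.connectedComponentsWithStats(ts)
i=1+np.argmax(st[1:,4]); print("slot",st[i],ce[i]+[283,225],plane("top",ce[i]+[283,225],.066))
v,u=np.nonzero(l==i); print(cv2.minAreaRect((plane("top",np.c_[u+283,v+225],.07)[:,:2]*1000).astype(np.float32)))
E
```

```text
[   9    6   40   52 1069] [265.64546305 181.79139383] 68
[0.09213647 0.10956136 0.11069749 0.11130201 0.11198735]
((457.15948486328125, 130.006103515625), (20.817970275878906, 51.128047943115234), 46.983028411865234) 1069
((458.64019775390625, 130.2372589111328), (18.43108558654785, 49.29365921020508), 47.06767654418945) 892
slot [ 5  7 12  8 45] [293.2        235.08888889] [[ 0.50772255 -0.20361085  0.066     ]]
((506.4921569824219, -203.8887939453125), (21.638322830200195, 41.869468688964844), 73.38423919677734)
```

View pics/m.png

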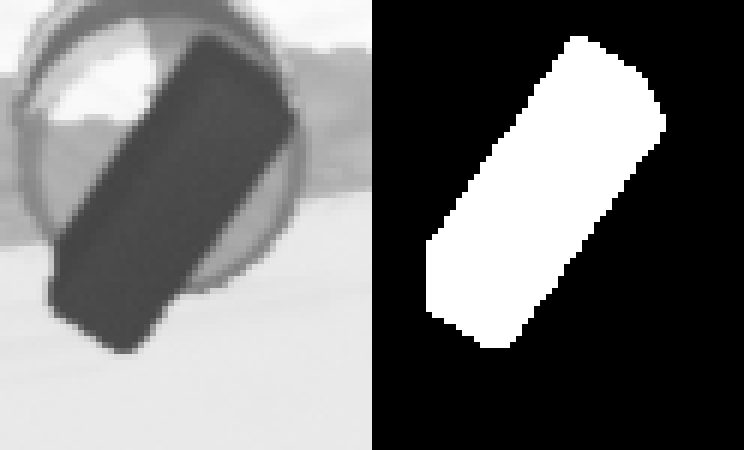

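Bar centre (0.4586, 0.1302), long axis at 137°, size matching 50×18. Turning the tool to suit and descending.

Call:
send_rows:
  plan:
    - [[0.01,0.436,0.6],[0,0,0]]
    - [[0,0,0.6],[0,0,0.093]]
    - [[0,0,0.6],[0,0,0.093]]
    - [[0,0,0.6],[0,0,0.093]]
    - [[0,0,0.6],[0,0,0.093]]
    - [[0,0,0.6],[0,0,0]]
    - [[0,0,0.6],[0,0,0]]
    - [[0,0,0.6],[0,0,0]]
    - [[0,0,0.6],[0,0,0]]
    - [[0,0,0.32],[0,0,0]]

```text
time: 15.3
tool_pos: [0.4584, 0.129, 0.0822]
tool_rot: [-3.14, -0.001, 2.389]
contact_force: [0.7, 0.1, -0.3]
opening: 0.0918
grip_force: 0.0
```

Call:
send_rows:
  plan:
    - [[0,0,0],[0,0,0]]
    - [[0,0,0],[0,0,0]]
    - [[0,0,0],[0,0,0]]
    - [[0,0,0],[0,0,0]]
    - [[0,0,0],[0,0,0]]
    - [[0,0,0],[0,0,0]]
    - [[0,0,0],[0,0,0]]
    - [[0,0,0],[0,0,0]]
    - [[0,0,0],[0,0,0]]
    - [[0,0,0],[0,0,0]]
  gripper: -1
  force: 55

```text
time: 16.55
tool_pos: [0.459, 0.1293, 0.0836]
tool_rot: [3.142, -0.0, 2.389]
contact_force: [-0.2, 0.2, -2.1]
opening: 0.0176
grip_force: 54.9
```

Call:
send_rows:
  plan:
    - [[0,0,-0.8],[0,0,0]]
    - [[0,0,-1],[0,0,-0.093]]
    - [[0,0,-1],[0,0,-0.093]]
    - [[0,0,-1],[0,0,-0.093]]
    - [[0,0,-1],[0,0,-0.094]]
    - [[-0.37,-0.97,0],[0,0,0]]
    - [[-0.37,-0.97,0],[0,0,0]]
    - [[-0.37,-0.97,0],[0,0,0]]
    - [[-0.37,-0.97,0],[0,0,0]]
    - [[-0.37,-0.97,0],[0,0,0]]

```text
time: 17.8
tool_pos: [0.4843, 0.0012, 0.2033]
tool_rot: [3.142, -0.001, 2.975]
contact_force: [0.1, 0.8, -2.6]
opening: 0.0176
grip_force: 54.9
```

Call:
send_rows:
  plan:
    - [[-0.37,-0.97,0],[0,0,0]]
    - [[-0.37,-0.97,0],[0,0,0]]
    - [[-0.37,-0.97,0],[0,0,0]]
    - [[-0.37,-0.97,0],[0,0,0]]
    - [[0,0,0],[0,0,0]]
    - [[0,0,0],[0,0,0]]
    - [[0,0,0],[0,0,0]]
    - [[0,0,0],[0,0,0]]
    - [[0,0,0],[0,0,0]]
    - [[0,0,0],[0,0,0]]

```text
time: 19.05
tool_pos: [0.505, -0.0996, 0.2038]
tool_rot: [3.142, 0.0, 2.976]
contact_force: [-1.0, 0.9, -1.9]
opening: 0.0179
grip_force: 54.9
```

```bash
python3 - <<'E'
from h import *
s=robot.observe(); print(s["tool_pos"],s["tool_rot"],s["time"],s["contact_force"],s["opening"])
c=cal("wrist"); p,d=read_camera("wrist"); cv2.imwrite("pics/w4.png",p); np.savez("pics/w4.npz",d=d,K=c[0],R=c[1],t=c[2])
E
```

```text
[ 0.50501406 -0.09960951  0.20375724] [3.14150913e+00 6.41682132e-05 2.97560441e+00] 19.05 [-0.95478191  0.94857617 -1.90147869] 0.01792359325120327
```

View pics/w4.png

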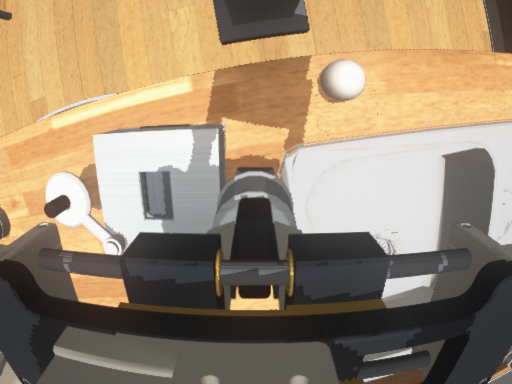

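The slot lies at about (140–173, 171–219), uncovered; cover off to the left at (68,198). Pod held straight at x≈255. Measuring the slot closely.

```bash
python3 - <<'E'
from h import *
w=np.load("pics/w4.npz"); c=(w["K"],w["R"],w["t"]); im=cv2.imread("pics/w4.png")
x0,y0=128,158; sub=im[y0:232,x0:190]; P=cloud("wrist",w["d"],c)[y0:232,x0:190]
m=(P[...,2]<.0655).astype(np.uint8)
k,l,st,ce=cv2.connectedComponentsWithStats(m); i=1+np.argmax(st[1:,4]); print(st[i])
v,u=np.nonzero(l==i); print(cv2.minAreaRect((plane("wrist",np.c_[u+x0,v+y0],.07,c)[:,:2]*1000).astype(np.float32)))
print(np.percentile(P[...,2][l==i],[5,50,95]))
a=cv2.cvtColor((l==i).astype(np.uint8)*255,cv2.COLOR_GRAY2BGR)
cv2.imwrite("pics/m2.png",cv2.resize(np.hstack([sub,a]),None,fx=6,fy=6,interpolation=0))
E
```

```text
[  13   14   33   47 1303]
((505.23870849609375, -206.02658081054688), (33.25882339477539, 52.4089241027832), 81.15147399902344)
[0.04911589 0.05036687 0.06296804]
```

View pics/m2.png

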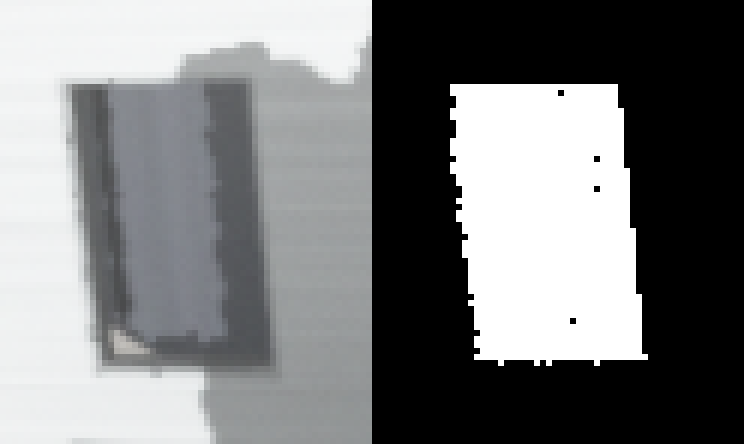

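Slot centre (0.5053, -0.2062), axis about -9°. Moving over it.

Call:
send_rows:
  plan:
    - [[-0.149,-0.84,0],[0,0,-0.004]]
    - [[-0.149,-0.84,0],[0,0,0]]
    - [[-0.149,-0.84,0],[0,0,0]]
    - [[-0.149,-0.84,0],[0,0,0]]
    - [[-0.149,-0.84,0],[0,0,0]]
    - [[0,0,0.44],[0,0,0]]
    - [[0,0,0.44],[0,0,0]]
    - [[0,0,0.44],[0,0,0]]
    - [[0,0,0.44],[0,0,0]]
    - [[0,0,0],[0,0,0]]

```text
time: 20.35
tool_pos: [0.5061, -0.2058, 0.1586]
tool_rot: [3.141, -0.002, 2.982]
contact_force: [-0.3, -0.0, -2.2]
opening: 0.0178
grip_force: 54.9
```

```bash
python3 - <<'E'
from h import *
s=robot.observe(); print(s["tool_pos"],s["tool_rot"],s["time"],s["contact_force"],s["torque"],s["qpos"])
E
```

```text
[ 0.50605655 -0.20575126  0.1585568 ] [ 3.14064970e+00 -2.08449012e-03  2.98208235e+00] 20.35 [-0.30578934 -0.02325466 -2.1541111 ] [ 0.004506   -0.02445419  0.02909549] [-5.26555343e-01  4.44542418e-01  1.56473019e+00  1.45755479e-04
  1.13460408e+00 -1.93790212e+00]
```

Call:
send_rows:
  plan:
    - [[0,0.01,0.1],[0,0,0]]
    - [[0,0,0.1],[0,0,0]]
    - [[0,0,0.1],[0,0,0]]
    - [[0,0,0.1],[0,0,0]]
    - [[0,0,0.1],[0,0,0]]
    - [[0,0,0.1],[0,0,0]]
    - [[0,0,0.1],[0,0,0]]
    - [[0,0,0.1],[0,0,0]]
    - [[0,0,0],[0,0,0]]
    - [[0,0,0],[0,0,0]]

```text
time: 21.6
tool_pos: [0.5066, -0.2062, 0.1398]
tool_rot: [3.142, 0.0, 2.982]
contact_force: [-0.4, 0.1, -3.4]
opening: 0.0176
grip_force: 54.9
```

Call:
send_rows:
  plan:
    - [[0,0,0.07],[0,0,0]]
    - [[0,0,0.07],[0,0,0]]
    - [[0,0,0.07],[0,0,0]]
    - [[0,0,0.07],[0,0,0]]
    - [[0,0,0.07],[0,0,0]]
    - [[0,0,0.07],[0,0,0]]
    - [[0,0,0.07],[0,0,0]]
    - [[0,0,0.07],[0,0,0]]
    - [[0,0,0],[0,0,0]]
    - [[0,0,0],[0,0,0]]

```text
time: 22.85
tool_pos: [0.5067, -0.2062, 0.1259]
tool_rot: [-3.142, 0.0, 2.982]
contact_force: [-1.3, 1.3, 4.2]
opening: 0.0177
grip_force: 54.9
```

Call:
send_rows:
  plan:
    - [[0,0,0.02],[0,0,0.05]]
    - [[0,0,0],[0,0,0.06]]
    - [[0,0,0],[0,0,0.06]]
    - [[0,0,0],[0,0,0.06]]
    - [[0,0,0],[0,0,0.06]]
    - [[0,0,0],[0,0,0.06]]
    - [[0,0,0],[0,0,0.06]]
    - [[0,0,0],[0,0,0.06]]
    - [[0,0,0],[0,0,0.06]]
    - [[0,0,0],[0,0,0.06]]
  force: 60

```text
time: 24.1
tool_pos: [0.5064, -0.2072, 0.1255]
tool_rot: [-3.141, 0.002, 2.052]
contact_force: [-2.8, -3.1, 3.6]
opening: 0.0173
grip_force: 60.0
```

```bash
python3 - <<'E'
from h import *
s=robot.observe(); print(s["tool_pos"],s["tool_rot"],s["time"],s["contact_force"],s["torque"],s["qpos"])
E
```

```text
[ 0.50643447 -0.20720423  0.12549949] [-3.14053355e+00  1.73906617e-03  2.05238707e+00] 24.1 [-2.80397508 -3.0681144   3.57805624] [-0.70823558  0.86560575  0.16284928] [-0.5273754   0.48169837  1.60567473 -0.00209738  1.05331299 -1.00792848]
```

Call:
send_rows:
  plan:
    - [[0,0,0],[0,0,0.06]]
    - [[0,0,0],[0,0,0.06]]
    - [[0,0,0],[0,0,0.06]]
    - [[0,0,0],[0,0,0.06]]
    - [[0,0,0],[0,0,0.06]]
    - [[0,0,0],[0,0,0.06]]
    - [[0,0,0],[0,0,0.06]]
    - [[0,0,0],[0,0,0.04]]
    - [[0,0,0],[0,0,0]]
    - [[0,0,0],[0,0,0]]

```text
time: 25.35
tool_pos: [0.5055, -0.2068, 0.1251]
tool_rot: [-3.139, 0.002, 1.333]
contact_force: [-4.5, -2.6, 4.9]
opening: 0.0175
grip_force: 60.0
```

```bash
python3 - <<'E'
from h import *
s=robot.observe(); print(s["tool_pos"],s["tool_rot"],s["time"],s["contact_force"],s["torque"],s["qpos"])
E
```

```text
[ 0.50548021 -0.20682767  0.12513121] [-3.13941408e+00  1.57114100e-03  1.33316081e+00] 25.35 [-4.53430845 -2.56197444  4.86254115] [-0.49978184  1.27210996  0.33330508] [-0.52748203  0.48179744  1.60670127 -0.00244691  1.05473389 -0.28863561]
```

Call:
send_rows:
  plan:
    - [[0,0,0],[0,0,0.01]]
    - [[0,0,0],[0,0,0.01]]
    - [[0,0,0],[0,0,0.01]]
    - [[0,0,0],[0,0,0]]
    - [[0,0,0],[0,0,0]]
    - [[0,0,0],[0,0,0]]
    - [[0,0,0],[0,0,0]]
    - [[0,0,0],[0,0,0]]
    - [[0,0,0],[0,0,0]]
    - [[0,0,0],[0,0,0]]

```text
time: 26.6
tool_pos: [0.5055, -0.2068, 0.1251]
tool_rot: [-3.139, 0.002, 1.286]
contact_force: [-5.1, -2.0, 3.5]
opening: 0.0172
grip_force: 60.0
```

```bash
python3 - <<'E'
from h import *
s=robot.observe(); print(s["tool_pos"],s["tool_rot"],s["time"],s["contact_force"],s["torque"],s["opening"])
E
```

```text
[ 0.50546096 -0.20681078  0.12510499] [-3.13941709e+00  1.64268431e-03  1.28606774e+00] 26.6 [-5.14231389 -1.98843814  3.52889435] [-0.48453118  1.29061746  0.23848964] 0.01724570905204863
```

```bash
cat > avg.py <<'E'
from h import *
T=[];F=[]
for i in range(8):
    p,d=read_camera("wrist"); s=robot.observe(); T.append(s["torque"][2]); F.append(s["contact_force"])
print(np.mean(T),np.std(T),np.mean(F,0),np.std(F,0),s["tool_pos"],s["tool_rot"][2],s["time"])
E
python3 avg.py
```

```text
0.2860540093423431 0.01831746327613898 [-5.11006777 -1.90232378  4.56604853] [0.32426084 0.41382468 0.69521188] [ 0.50548611 -0.2068184   0.12511519] 1.2860994337857061 27.0
```

Call:
send_rows:
  plan:
    - [[0,0,0],[0,0,0.01]]
    - [[0,0,0],[0,0,0.01]]
    - [[0,0,0],[0,0,0.01]]
    - [[0,0,0],[0,0,0]]
    - [[0,0,0],[0,0,0]]
    - [[0,0,0],[0,0,0]]
    - [[0,0,0],[0,0,0]]
    - [[0,0,0],[0,0,0]]
    - [[0,0,0],[0,0,0]]
    - [[0,0,0],[0,0,0]]

```text
time: 28.25
tool_pos: [0.5055, -0.2066, 0.1251]
tool_rot: [-3.139, 0.002, 1.24]
contact_force: [-5.1, -1.8, 4.2]
opening: 0.0179
grip_force: 60.2
```

```bash
python3 avg.py; python3 -c "
from h import *
p,d=read_camera('wrist'); cv2.imwrite('pics/w5.png',cv2.resize(p[120:320,130:390],None,fx=2.5,fy=2.5))"
```

```text
0.6732862233037427 0.04344412993067938 [-4.68700011 -1.68273833  4.5336097 ] [0.8273603  0.69759574 0.63694733] [ 0.50552903 -0.20666989  0.12508747] 1.2397052157900792 28.65
```

View pics/w5.png

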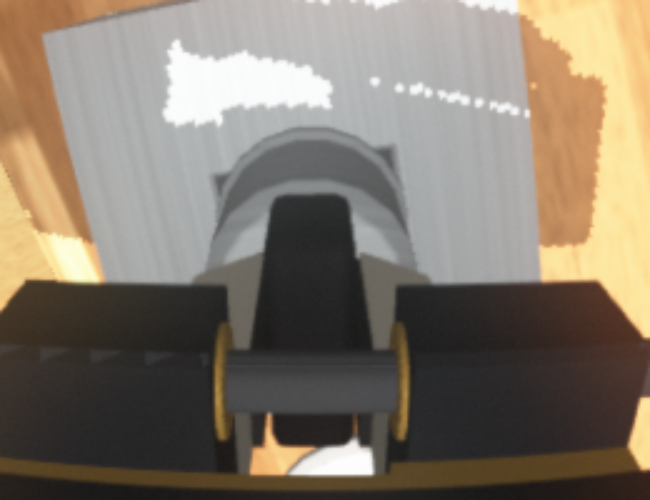

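The torque jumped from 0.29 to 0.67 N m, so the pod is against the stop. The view shows the pod upright and seated, its bar square in the fingers. Handing in while gripping.

```bash
python3 -c "
from cell import robot
print(robot.hand_in())"
```

```text
the job is handed in; nothing more can be done
None
```

The job is handed in at about 29 s of the 61 s allowed: the cover is swung clear (about 1.6 rad), and the pod is in the slot, pressed down about 8 mm, turned clockwise to the stop and still gripped upright; after releasing the knob I once sent the open fingers about 15 mm down by mistake, which I judged touched nothing.

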